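# Swing a flask's clamp bar to its stop and close the keeper

### The arm

A 6-joint arm with a two-finger parallel gripper is mounted at the origin on the work surface. World frame = base frame: x ahead of the robot, y to its left, z up, the work surface at z = 0. Lengths are in m, angles in rad, forces in N, time in s.
With the tool pointing down it reaches from about 0.225 to 0.875 m from the base axis. Payload 3.4 kg.
Tool frame: the origin (TCP) lies on the centre line of the jaws, within the pads' length; the fingertips stand 17 mm ahead of it and the grasp point (between the pads) lies 2 mm behind it (manip.finger_overhang is the distance from the TCP to the fingertips, in m); y points along the fingers, x is the direction in which the jaws open and shut, and the axes are right-handed (so a half turn about y gives the same grasp; the last joint's range is limited). The gripper opens to 85 mm and grips with 20 to 120 N. Pads are 22 mm wide; open, the fingers measure 114 mm over their backs; the gripper's body (76 mm by 85 mm) begins 54 mm behind the grasp point. The pads swing forward as they close: fully open they stand 13 mm farther back than shut.
Start: joints at [-1.309, 0.276, 1.505, -0, 1.361, -0.121], TCP at [0.215, -0.533, 0.248] pointing down, gripper open.
Joint ranges: [-2.89, 2.89], [-0.75, 2.08], [0.22, 2.7], [-1.18, 4.32], [0.11, 2.71], [-2.7, 2.7]. Speed limits (rad/s): [2.57, 2.57, 3.14, 3.14, 3.14, 3.14].

### API

Orientations are given as a unit quaternion [w, x, y, z].
In Python, from rig import manip gives the robot as it stands.
- The arm moves only by the tool arm_command, never from a script. Its argument "commands" is a list of rows, each a list of 3 entries, a list of its own where there are three numbers: the finger opening in cm, from 0 to 8.54, then the shift along the world's x, y, z in cm, then the turn about the world's z in rad. A call has 1 to 12 rows; each row shifts and turns the commanded pose from where the row before left it; what a row does not reach is not made up. A row lasts 1/10 s, in which the tool goes at most 50 mm and 8.59 degrees, less where a joint would pass 70% of its speed; a pose out of reach is approached as far as the arm can. A call with a gripper value outside its range is refused whole. The fingers move at their own pace and stop on an object; "grip_force" is the grip in N (left out, the last holds). Time passes only in rows, so rows that do not move let the fingers close. It gives the time, the measured TCP pose, the force and the opening at its end, in the units of the state.
- manip.get_state(): the state, without advancing time (a new reading comes with each control period).
- manip.get_image(name): name is "scene" or "top" or "wrist"; returns a dict with "pixels" (400x640x3 uint8, red, green, blue), "range_z" (400x640 float32, m along the optical axis (not along the pixel's ray), 0 where there is no reading), "intrinsics" (3x3 intrinsics, pixels), "R" (3x3) and "t" (3): a world point X has camera coordinates R X + t. Camera axes: x right, y down, z forward; pixel columns grow to the right and rows downward; lengths in m; the calibration is good to about 2 mm. A picture is of the moment at which its call begins.
- manip.sign_off(): hands the job in, once; it reports no verdict.
The state is a dict: "clock": time; "qpos": joint angles; "qd": joint speeds; "effort": joint torques, N m; "position": TCP position; "ee_rot": TCP orientation; "contact_force": force on the tool from outside, world axes, zero at the start; "moment": the same for the moment, N m; "width": finger opening in m.
Only numpy, scipy, OpenCV 4.12 (cv2) and the standard library are available. Lean on these libraries where they do the work, as an engineer would, in place of code of your own. Each camera call takes 0.05 s, during which the arm holds its last target.

### The job

Push the free end of the yellow clamp bar round over the moulding flask until it bears firmly against the tip of the steel stop pin and hold it pressed there for a moment, without driving the pin back in its clamp. Then swing the red keeper in behind the bar until it lies snugly against it, and let go. Leave the pattern, the tin and the hammer alone.

Things in the scene. Friction and masses are not known exactly. Their poses are not given: they have to be found in the camera images.
- flask: Rust-brown iron moulding flask, a closed box fixed to the bench. Origin on the bench under the bar's pivot; +x runs along the flask to the keeper end, +y to the side where the bar stands open. Flat top 70 mm above the bench, covering x -62 to 283, y -105 to 105 mm; a trunnion 44 mm across sticks out 20 mm from each long side, below the top. All moving parts are 74 to 94 mm above the bench.
- pivot (a point): Axis of the bar's upright pivot pin (14 mm thick, up to 108 mm above the bench), at half the bar's height, 84 mm above the bench: x 0, y 0 of the flask. Axes as the flask.
- stop_block (a point): Centre of the green clamp block (30 x 36 mm, 34 mm high on the flask's top), at x 178, y -66 mm of the flask, 84 mm above the bench. It grips a round steel stop pin, 12 mm thick, lying along y. The pin's flat tip points to +y and stands 37.5 to 69.5 mm from this point, set anew each time, not measured. Only friction holds it: it slips back above about 9 N. 5 to 8 N on its tip seats the bar.
- clamp_bar: Yellow steel bar 25 mm wide, 20 mm high, turning level on the pivot pin. Origin on the pivot axis at half height; x runs along it to the free end, 202 mm away. It stands open, 0.5 to 1.2 rad to the flask's +y side; turn it clockwise seen from above. It meets the stop pin 178 mm from the pivot, within 0.1 rad of the flask's x axis. Stiff hinge: 0.35 N m, 2.3 N at 150 mm; it stays where left.
- bar_end (a point): Middle of the bar's end face (width and height), on its centre line 202 mm from the pivot.
- keeper_pivot (a point): Axis of the keeper's upright pin, at half the keeper's height, 84 mm above the bench: x 228, y 43 mm of the flask. Axes as the flask.
- keeper_tip (a point): Centre line of the red keeper 60 mm from its pivot; y axis points outward. Flat leaf 12 mm wide, 20 mm high, 62 mm long, turning level. Starts open, pointing to the flask's +y within 0.25 rad; swings counter-clockwise seen from above to 1.7 to 2.3 rad from +y, where its tip bears on the seated bar's side. Stiff hinge: 0.12 N m, 2.5 N at 48 mm; stays where left. 3 N beyond that is enough.
- pattern: Bystander: wooden pattern with a yellow top, 100 x 50 x 30 mm, lying on the bench beside the flask's +y side; origin under its centre.
- tin: Bystander: closed steel tin, 68 mm in diameter, 100 mm high, standing on the bench on the flask's -y side; origin under its centre.
- hammer: Bystander: hammer lying on the bench on the flask's -y side; its x axis runs along the handle to the head.

How it is judged:
On the way:
1. with the keeper still open, the bar is pressed against the tip of the stop pin with more than 4 N (contact force between clamp_bar and stop_pin above 4 N and y of keeper_tip in the frame of flask above 0.06 m), for 0.2 s.
At the end, for the whole second after the job is handed in: The bar rests within 2 mm of the stop pin's tip, the keeper lies behind it with its tip within 3 mm of the bar's side, the bar is at rest (y of stop_pin in the frame of clamp_bar between -0.062 and -0.057 m and y of keeper_tip in the frame of clamp_bar between 0.012 and 0.0215 m and x of keeper_tip in the frame of clamp_bar below 0.195 m and angular speed of clamp_bar below 0.05 rad/s); the robot touches nothing.
It fails at once if the stop pin is pushed more than 1.5 mm out of its setting in its clamp (distance of stop_pin from where it was at the start of the episode above 0.0015 m).
It fails at once if the pattern is moved more than 20 mm (distance of pattern from where it was at the start of the episode above 0.02 m).
It fails at once if the tin is moved more than 20 mm (distance of tin from where it was at the start of the episode above 0.02 m).
It fails at once if the hammer is moved more than 20 mm (distance of hammer from where it was at the start of the episode above 0.02 m).
It also fails if it takes over 67 s, if anything falls off the work surface, if the arm or the gripper's body presses on something with over 40 N, if the wrist force passes 120 N, or if a joint passes its speed limit or range.

## Working session

There is one attempt and no reset: what is moved stays moved. The work goes in short steps, Python scripts to look and compute and a tool call to move; the robot and the scene stay as the last step left them, time stands still between calls to the robot, and variables do not carry over. Pictures are saved under pics/ and viewed, and the job is handed in when it is done.

Besides the shell and the picture viewer there is one more tool, called in YAML: its name, and indented under it one key for each argument. arm_command: Moves the arm, as the interface text tells. Its arguments: {"type":"object","properties":{"commands":{"type":"array"},"grip_force":{"type":"number"}},"required":["commands"]}

```bash
ls; mkdir -p pics
python3 - <<'E'
from rig import manip
import cv2,numpy as np,pickle
s=manip.get_state();print(s)
for n in ["scene","top"]:
    d=manip.get_image(n);cv2.imwrite(f"pics/{n}0.png",d["pixels"][:,:,::-1]);pickle.dump(d,open(f"{n}0.pkl","wb"));print(n,d["intrinsics"],d["R"],d["t"])
E
```

```text
pics
{'clock': 0.0, 'qpos': array([-1.30900033e+00,  2.76627434e-01,  1.50613971e+00,  1.49393416e-05,
        1.36068641e+00, -1.20971816e-01]), 'qd': array([-2.23811001e-04,  1.07270840e-03,  2.51940017e-05,  7.14938489e-04,
       -1.74044518e-03,  8.94486148e-05]), 'effort': array([ 3.18801474e-03, -4.16764784e+01, -2.45806539e+01,  2.99728645e-04,
        1.12171308e-02, -1.02820212e-05]), 'position': array([ 0.21464289, -0.53290501,  0.24741856]), 'ee_rot': array([ 0.58641419, -0.58554371,  0.39625627, -0.39526943]), 'contact_force': array([0.01120863, 0.51680772, 0.42883239]), 'moment': array([-0.01686335,  0.00240974,  0.00037299]), 'width': 0.08536618728632157}
scene [[428.686735     0.         319.71277336]
 [  0.         428.686735   200.51806876]
 [  0.           0.           1.        ]] [[ 0.08729369  0.99617156  0.00469448]
 [ 0.77108669 -0.06458456 -0.63344625]
 [-0.63071794  0.05891571 -0.77377246]] [-0.02901052 -0.39669302  1.35621311]
top [[447.46482983   0.         324.95183713]
 [  0.         447.46482983 202.05465556]
 [  0.           0.           1.        ]] [[-0.00527036 -0.99993914  0.00969198]
 [-0.99156869  0.00397085 -0.12952128]
 [ 0.12947491 -0.01029289 -0.99152928]] [-0.01688786  0.58572694  1.11376743]
```

View pics/scene0.png

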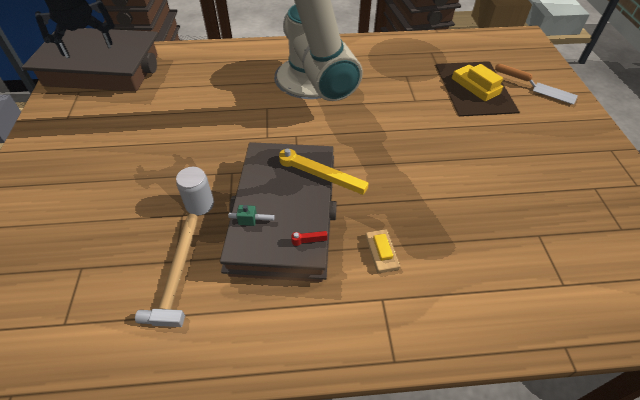

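View pics/top0.png

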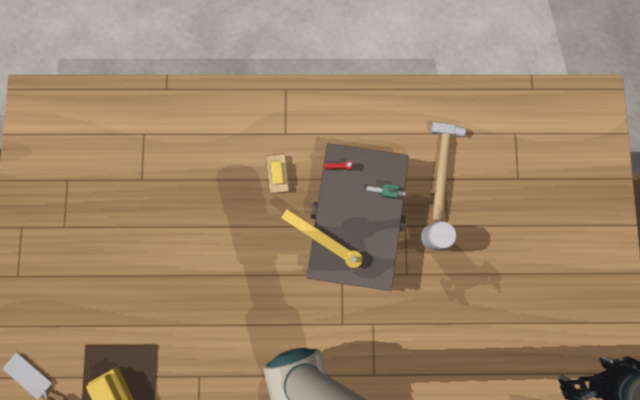

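The pictures show the bar from its pivot at top (353,259) to its free end at (286,213). The keeper runs from (350,165) to (325,166), and the stop block is at (391,190) with the pin tip near (368,188). The pattern is left at (277,173), the tin at (438,236), and the hammer beside it. Next I measure.

```bash
cat > h.py <<'E'
import cv2,numpy as np,pickle
def ray(d,uv,z):
    K,R,t=d["intrinsics"],np.array(d["R"]),np.array(d["t"])
    uv=np.atleast_2d(uv).astype(float)
    c=-R.T@t
    v=np.c_[(uv[:,0]-K[0,2])/K[0,0],(uv[:,1]-K[1,2])/K[1,1],np.ones(len(uv))]@R
    return c+v*((z-c[2])/v[:,2])[:,None]
def cloud(d):
    K,R,t=d["intrinsics"],np.array(d["R"]),np.array(d["t"])
    Z=d["range_z"];v,u=np.mgrid[:Z.shape[0],:Z.shape[1]]
    P=np.stack([(u-K[0,2])/K[0,0]*Z,(v-K[1,2])/K[1,1]*Z,Z],-1)
    return (P-t)@R
def mask(d,lo,hi,box):
    hsv=cv2.cvtColor(np.ascontiguousarray(d["pixels"]),cv2.COLOR_RGB2HSV)
    m=cv2.inRange(hsv,np.array(lo),np.array(hi));o=np.zeros_like(m);x0,y0,x1,y1=box;o[y0:y1,x0:x1]=m[y0:y1,x0:x1];return o
E
python3 - <<'E'
from h import *
for n in ["top","scene"]:
    d=pickle.load(open(n+"0.pkl","rb"));P=cloud(d)
    big=(250,130,430,300) if n=="top" else (215,135,380,285)
    # flask top from depth
    m=((P[...,2]>.062)&(P[...,2]<.078)&(d["range_z"]>0)).astype(np.uint8)*255
    o=np.zeros_like(m);x0,y0,x1,y1=big;o[y0:y1,x0:x1]=m[y0:y1,x0:x1]
    print(n,"flask n",(o>0).sum())
    hh=((P[...,2]>.062)&(P[...,2]<.12)&(d["range_z"]>0)).astype(np.uint8)*255
    o=np.zeros_like(hh);o[y0:y1,x0:x1]=hh[y0:y1,x0:x1]
    c=max(cv2.findContours(o,0,2)[0],key=cv2.contourArea)
    q=ray(d,c[:,0],.07)[:,:2]
    r=cv2.minAreaRect((q*1000).astype(np.float32));print("flask rect mm",r)
    print(" corners",cv2.boxPoints(r).round(0).tolist())
    for nm,lo,hi,zt in [("bar",(18,120,110),(32,255,255),.094),("keep",(0,150,90),(6,255,255),.094),("keep2",(172,150,90),(180,255,255),.094),("green",(60,60,30),(95,255,255),.104)]:
        mm=mask(d,lo,hi,big)
        cs=cv2.findContours(mm,0,2)[0]
        for c in sorted(cs,key=cv2.contourArea)[::-1][:2]:
            if cv2.contourArea(c)<15: continue
            q=ray(d,c[:,0],zt)[:,:2]*1000
            r=cv2.minAreaRect(q.astype(np.float32));f=P[...,2][mm>0]
            print(nm,cv2.contourArea(c),np.round(r[0]),np.round(r[1]),round(r[2],1),cv2.boxPoints(r).round(0).tolist(),"z",np.median(f).round(4))
    cv2.imwrite(f"pics/{n}0z.png",cv2.resize(d["pixels"][y0:y1,x0:x1,::-1],None,fx=3.3,fy=3.3,interpolation=cv2.INTER_CUBIC))
E
```

```text
top flask n 10386
flask rect mm ((554.0057373046875, -61.10298156738281), (296.38165283203125, 344.4184265136719), 81.19843292236328)
 corners [[361.0, -181.0], [702.0, -234.0], [747.0, 59.0], [406.0, 112.0]]
bar 1040.0 [489.  -9.] [226.  42.] 58.4 [[412.0, -94.0], [447.0, -116.0], [565.0, 77.0], [530.0, 98.0]] z 0.0943
bar 214.0 [653.  99.] [57. 27.] 6.0 [[624.0, 110.0], [626.0, 83.0], [683.0, 89.0], [680.0, 116.0]] z 0.0943
keep 109.0 [670. -52.] [69. 18.] 87.2 [[660.0, -86.0], [678.0, -87.0], [681.0, -18.0], [663.0, -17.0]] z 0.0947
green 162.0 [ 605. -177.] [37. 32.] 80.2 [[586.0, -193.0], [617.0, -198.0], [624.0, -162.0], [592.0, -157.0]] z 0.1045
scene flask n 10261
flask rect mm ((562.19580078125, -65.11141967773438), (296.19232177734375, 347.9277038574219), 80.79586791992188)
 corners [[367.0, -183.0], [710.0, -239.0], [758.0, 53.0], [414.0, 109.0]]
bar 1126.0 [505. -14.] [228.  53.] 54.1 [[416.0, -91.0], [459.0, -122.0], [593.0, 63.0], [550.0, 94.0]] z 0.0914
bar 80.5 [712.  77.] [12. 56.] 80.0 [[684.0, 76.0], [739.0, 66.0], [741.0, 78.0], [686.0, 87.0]] z 0.0914
keep 205.5 [682. -52.] [68. 29.] 87.7 [[666.0, -86.0], [696.0, -87.0], [698.0, -18.0], [669.0, -17.0]] z 0.0916
green 286.0 [ 623. -177.] [54. 37.] 0.5 [[596.0, -159.0], [596.0, -195.0], [650.0, -195.0], [650.0, -158.0]] z 0.0997
```

View pics/top0z.png

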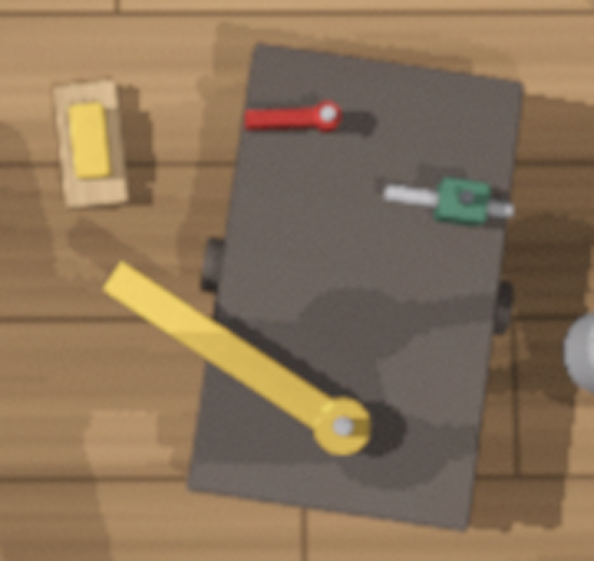

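View pics/scene0z.png

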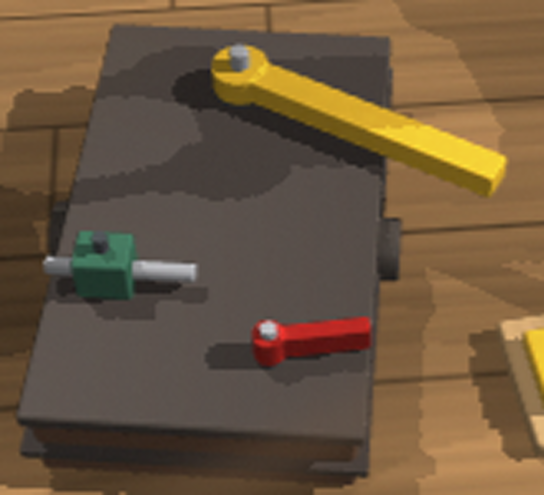

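```bash
cat > fit.py <<'E'
from h import *
def rigid(A,B):
    a,b=A.mean(0),B.mean(0);U,S,Vt=np.linalg.svd((A-a).T@(B-b));R=Vt.T@np.diag([1,np.linalg.det(Vt.T@U.T)])@U.T
    return R,b-R@a
E
python3 - <<'E'
from fit import *
for n in ["top","scene"]:
    d=pickle.load(open(n+"0.pkl","rb"));P=cloud(d)
    b=(250,130,430,300) if n=="top" else (215,135,380,285)
    g=mask(d,(0,0,140),(180,60,255),b)
    nl,lab,st,ce=cv2.connectedComponentsWithStats(g)
    for i in range(1,nl):
        if st[i,4]>=5:
            z=P[...,2][lab==i];xy=P[lab==i][:,:2]*1000
            print(n,"grey",st[i],ce[i].round(1),"z",np.percentile(z,[10,50,90]).round(4),"xy med",np.median(xy,0).round(1),"min",xy.min(0).round(),"max",xy.max(0).round(), "r.108",(ray(d,ce[i],.108)[0]*1000).round(1))
    for nm,lo,hi,zr in [("bar",(18,120,110),(32,255,255),(.092,.097)),("keep",(0,150,90),(6,255,255),(.092,.097)),("green",(60,60,30),(95,255,255),(.101,.108))]:
        m=mask(d,lo,hi,b)>0
        m&=(P[...,2]>zr[0])&(P[...,2]<zr[1])
        nl,lab,st,ce=cv2.connectedComponentsWithStats(m.astype(np.uint8))
        i=1+np.argmax(st[1:,4]);q=(P[lab==i][:,:2]*1000).astype(np.float32)
        r=cv2.minAreaRect(q);print(n,nm,st[i,4],np.round(r[0],1),np.round(r[1],1),round(r[2],1),cv2.boxPoints(r).round(0).tolist())
E
```

```text
top grey [347 162   5   5  14] [348.9 163.9] z [0.0983 0.1008 0.104 ] xy med [671.9 -78.6] min [667. -84.] max [678. -74.] r.108 [670.3 -77.8 108. ]
top grey [366 186  17   6  72] [374.  188.8] z [0.0835 0.0896 0.0934] xy med [ 610.9 -140.4] min [ 605. -160.] max [ 622. -121.] r.108 [ 608.5 -138.1  108. ]
top grey [402 192   4   3   8] [403.5 193. ] z [0.0619 0.0904 0.0926] xy med [ 600.8 -212.9] min [ 598. -234.] max [ 614. -209.] r.108 [ 597.9 -209.7  108. ]
top grey [422 227   8  18 125] [425.9 235.8] z [0.0344 0.0654 0.0913] xy med [ 496.5 -270.5] min [ 475. -277.] max [ 519. -267.] r.108 [ 494.  -260.6  108. ]
top grey [351 257   6   5  25] [353.6 258.9] z [0.1063 0.1091 0.1119] xy med [439.6 -84.9] min [435. -93.] max [444.  -8.] r.108 [439.8 -86.2 108. ]
top bar 711 [486.8  -7.7] [220.8  38.3] 58.5 [[413.0, -92.0], [445.0, -112.0], [561.0, 76.0], [528.0, 96.0]]
top keep 88 [669.5 -45.6] [13.4 57. ] 0.1 [[663.0, -17.0], [663.0, -74.0], [676.0, -74.0], [676.0, -17.0]]
top green 147 [ 605.1 -177. ] [35.  30.3] 82.3 [[588.0, -192.0], [618.0, -196.0], [622.0, -162.0], [592.0, -158.0]]
scene grey [285 149   5   3  14] [286.9 150.1] z [0.1049 0.1068 0.1073] xy med [443.9 -86.1] min [439. -91.] max [448. -81.] r.108 [445.4 -86.3 108. ]
scene grey [255 214  19   5  65] [264.4 215.8] z [0.0864 0.0882 0.0902] xy med [ 616.6 -141.6] min [ 610. -160.] max [ 622. -123.] r.108 [ 631.6 -139.   108. ]
scene grey [294 232   5   5  16] [295.9 234.2] z [0.0974 0.0986 0.1003] xy med [676.  -77.7] min [670. -82.] max [679. -74.] r.108 [682.  -77.9 108. ]
scene bar 537 [499.6 -11. ] [215.   39.7] 54.2 [[421.0, -87.0], [453.0, -110.0], [579.0, 65.0], [546.0, 88.0]]
scene keep 112 [674.6 -52. ] [16.8 69.7] 7.6 [[662.0, -19.0], [671.0, -88.0], [688.0, -85.0], [678.0, -16.0]]
scene green 145 [ 610.2 -178.2] [34.3 31.1] 81.1 [[592.0, -193.0], [623.0, -198.0], [628.0, -164.0], [597.0, -159.0]]
```

```bash
cat >> fit.py <<'E'
A=np.array([[0,0],[228,43],[178,-66.]])
B={"top":np.array([[439.7,-85.6],[671.2,-78.2],[605.1,-177]]),"scene":np.array([[444.6,-86.2],[675.8,-77.8],[610.2,-178.2]])}
B["avg"]=(B["top"]+B["scene"])/2
R,t=rigid(A,B["avg"])
def W(p): return np.array(p)@R.T+t   # flask mm -> world mm
def F(p): return (np.array(p)-t)@R
E
python3 - <<'E'
from fit import *
from scipy.spatial.transform import Rotation as Ro
for k in B:
    r,tt=rigid(A,B[k]);print(k,np.degrees(np.arctan2(r[1,0],r[0,0])).round(2),tt.round(1),(A@r.T+tt-B[k]).round(1).tolist())
print("tip flask top",(np.array([617.,-121])-rigid(A,B["top"])[1])@rigid(A,B["top"])[0],"grey ctr",F([[610.9,-140.4],[616.6,-141.6]]))
for n in ["top","scene"]:
    d=pickle.load(open(n+"0.pkl","rb"));r,tt=rigid(A,B[n])
    for uv in ([(366.0,188),(366.5,187)] if n=="top" else [(274,217),(274.5,216)]):
        print(n,(ray(d,uv,.086)[0,:2]*1000-tt)@r)
from rig import manip
print([a for a in dir(manip) if a[0]!="_"], manip.finger_overhang)
s=manip.get_state();q=s["ee_rot"];M=Ro.from_quat(q,scalar_first=True).as_matrix();print(M.round(3))
E
```

```text
top -8.8 [439.4 -85.3] [[-0.3, 0.3], [0.1, 0.5], [0.1, -0.8]]
scene -8.63 [444.2 -86.2] [[-0.4, 0.0], [0.3, -0.1], [0.1, 0.1]]
avg -8.71 [441.8 -85.8] [[-0.3, 0.1], [0.2, 0.2], [0.1, -0.4]]
tip flask top [180.93568218  -8.09768877] grey ctr [[175.40314836 -28.40348126]
 [181.21914264 -28.72629771]]
top [178.10453799  -8.59239981]
top [180.77781467  -9.47812605]
scene [178.46962345  -8.16667345]
scene [175.80571266  -7.4682053 ]
['MotionError', 'finger_overhang', 'get_image', 'get_state', 'sign_off'] 0.017
[[ 0.374 -0.     0.928]
 [-0.928  0.002  0.374]
 [-0.002 -1.     0.   ]]
```

arm_command:
  commands:
    - [0, [1.8, 3.9, 0], 0.145]
    - [0, [1.8, 3.9, 0], 0.145]
    - [0, [1.8, 3.9, 0], 0.145]
    - [0, [1.8, 3.9, 0], 0.145]
    - [0, [1.8, 3.9, 0], 0.145]
    - [0, [1.8, 3.9, 0], 0.145]
    - [0, [1.8, 3.9, 0], 0.145]
    - [0, [1.8, 3.9, 0], 0.145]
    - [0, [1.8, 3.9, 0], 0.145]
    - [0, [1.8, 3.9, 0], 0.145]
    - [0, [1.8, 3.9, 0], 0.145]
    - [0, [1.8, 3.9, 0], 0.145]

```text
clock: 1.3
position: [0.4309, -0.0636, 0.2482]
ee_rot: [0.68, -0.68, -0.195, 0.195]
contact_force: [0.3, -0.1, 0.2]
width: 0.0004
```

arm_command:
  commands:
    - [0, [1.5, 3.1, 0], 0.117]
    - [0, [1.5, 3.1, 0], 0.117]
    - [0, [1.5, 3.1, 0], 0.117]
    - [0, [1.5, 3.1, 0], 0.117]
    - [0, [0, 0, -4], 0]
    - [0, [0, 0, -4], 0]
    - [0, [0, 0, -4], 0]
    - [0, [0, 0, 0], 0]
    - [0, [0, 0, 0], 0]

```text
clock: 2.2
position: [0.4907, 0.0586, 0.1284]
ee_rot: [0.617, -0.617, -0.345, 0.346]
contact_force: [0.4, 0.9, 0.6]
width: 0.0001
```

```bash
cat > look.py <<'E'
import sys
from h import *
from rig import manip
from scipy.spatial.transform import Rotation as Ro
tag=sys.argv[1]
s=manip.get_state();M=Ro.from_quat(s["ee_rot"],scalar_first=True).as_matrix()
print(s["clock"],s["position"].round(4),"yaw",np.degrees(np.arctan2(M[1,0],M[0,0])).round(2),s["contact_force"].round(2),s["qpos"].round(2))
for n in sys.argv[2:]:
    d=manip.get_image(n);pickle.dump(d,open(f"{n}{tag}.pkl","wb"))
    if n=="wrist": o=d["pixels"]
    else:
        x0,y0,x1,y1=(250,110,430,300) if n=="top" else (215,90,400,285)
        o=cv2.resize(d["pixels"][y0:y1,x0:x1],None,fx=3,fy=3,interpolation=cv2.INTER_CUBIC)
    cv2.imwrite(f"pics/{n}{tag}.png",o[:,:,::-1])
E
python3 look.py 1 scene wrist
```

```text
2.2 [0.4907 0.0586 0.1284] yaw 58.44 [0.37 0.85 0.58] [-0.02  0.26  1.86  0.    1.03 -1.04]
```

View pics/scene1.png

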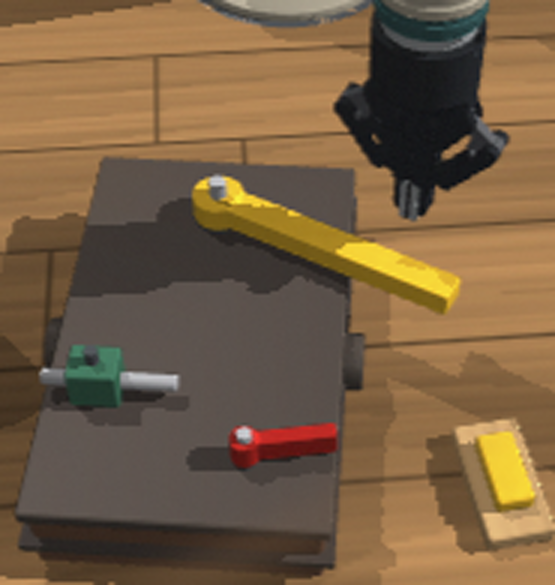

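View pics/wrist1.png

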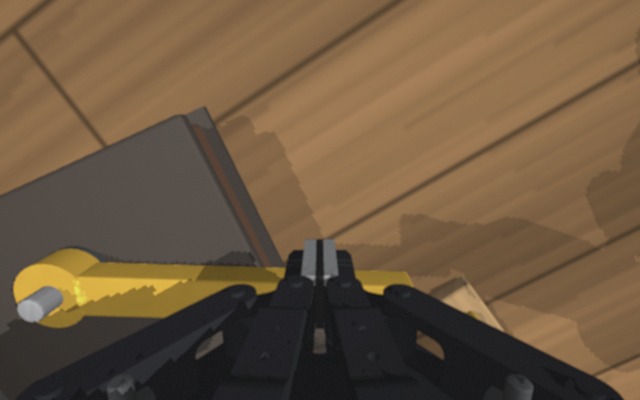

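Run:
```python
from h import *
d=pickle.load(open("scene1.pkl","rb"));K,R,t=d["intrinsics"],d["R"],d["t"]
for z in (.1,.105,.111,.12,.128):
    c=R@np.array([.4907,.0586,z])+t;p=K@c;print(z,p[:2]/p[2])
P=cloud(d)
b=P[120:170,325:385];m=(b[...,2]>.09)&(d["range_z"][120:170,325:385]>0)
v,u=np.nonzero(m)
for vv in range(130,166,2):
    r=b[vv-120][m[vv-120]]
    if len(r): print(vv,len(r),r.min(0).round(3),r.max(0).round(3))
```

```text
0.1 [351.73647021 162.86233904]
0.105 [351.87472386 161.31068847]
0.111 [352.04209264 159.43227252]
0.12 [352.29618959 156.5804876 ]
0.128 [352.52517724 154.0105097 ]
130 46 [0.469 0.006 0.181] [0.523 0.096 0.224]
132 48 [0.468 0.009 0.174] [0.523 0.101 0.22 ]
134 52 [0.466 0.012 0.167] [0.523 0.114 0.214]
136 48 [0.47  0.015 0.165] [0.523 0.116 0.208]
138 45 [0.479 0.017 0.167] [0.526 0.111 0.204]
140 41 [0.483 0.021 0.163] [0.532 0.107 0.204]
142 40 [0.483 0.024 0.16 ] [0.535 0.104 0.202]
144 41 [0.488 0.028 0.157] [0.534 0.103 0.195]
146 31 [0.492 0.04  0.154] [0.528 0.097 0.185]
148 27 [0.497 0.042 0.153] [0.526 0.092 0.177]
150 23 [0.492 0.043 0.143] [0.524 0.084 0.17 ]
152 19 [0.492 0.043 0.136] [0.519 0.079 0.16 ]
154 14 [0.492 0.044 0.131] [0.508 0.072 0.145]
156 13 [0.492 0.044 0.124] [0.506 0.07  0.137]
158 12 [0.492 0.044 0.118] [0.506 0.066 0.131]
160 9 [0.498 0.048 0.117] [0.506 0.065 0.124]
162 5 [0.501 0.05  0.113] [0.507 0.059 0.119]
```

```bash
cat > sweep.py <<'E'
from fit import *
def tcp(phi,r=149,d=23.5):
    a=np.radians(phi);return t+r*np.array([np.cos(a),np.sin(a)])+d*np.array([-np.sin(a),np.cos(a)])
E
python3 - <<'E'
from sweep import *
print(tcp(58.5,149,25)-np.array([490.7,58.6]))
ph=np.linspace(58.5,2.5,15);w=np.array([tcp(p) for p in ph]);print(ph[1]-ph[0],np.radians(ph[1]-ph[0]));print((np.diff(w,axis=0)/10).round(2).tolist())
E
```

```text
[ 7.65884865 -4.25127699]
-4.0 -0.06981317007977318
[[0.96, -0.44], [0.92, -0.5], [0.89, -0.57], [0.85, -0.63], [0.8, -0.68], [0.75, -0.74], [0.7, -0.79], [0.64, -0.84], [0.58, -0.88], [0.52, -0.92], [0.45, -0.95], [0.39, -0.98], [0.32, -1.0], [0.25, -1.02]]
```

arm_command:
  commands:
    - [0, [0, 0, -1.65], 0]
    - [0, [0, 0, -1.65], 0]
    - [0, [0, 0, 0], 0]
    - [0, [0.38, -0.22, 0], 0]
    - [0, [0.38, -0.22, 0], 0]
    - [0, [0, 0, 0], 0]

```text
clock: 2.9
position: [0.5003, 0.0538, 0.0967]
ee_rot: [-0.617, 0.618, 0.346, -0.344]
contact_force: [1.1, 0.1, 0.5]
width: -0.0
```

arm_command:
  commands:
    - [0, [0.96, -0.44, 0], -0.07]
    - [0, [0.92, -0.5, 0], -0.07]
    - [0, [0.89, -0.57, 0], -0.07]
    - [0, [0.85, -0.63, 0], -0.07]
    - [0, [0.8, -0.68, 0], -0.07]

```text
clock: 3.4
position: [0.5425, 0.0264, 0.0959]
ee_rot: [0.669, -0.668, -0.231, 0.231]
contact_force: [-1.9, 2.8, 2.4]
width: 0.0003
```

```bash
python3 look.py 2 top
```

```text
3.4 [0.5425 0.0264 0.0959] yaw 38.2 [-1.89  2.75  2.4 ] [-0.08  0.36  1.8   0.    0.99 -0.75]
```

View pics/top2.png

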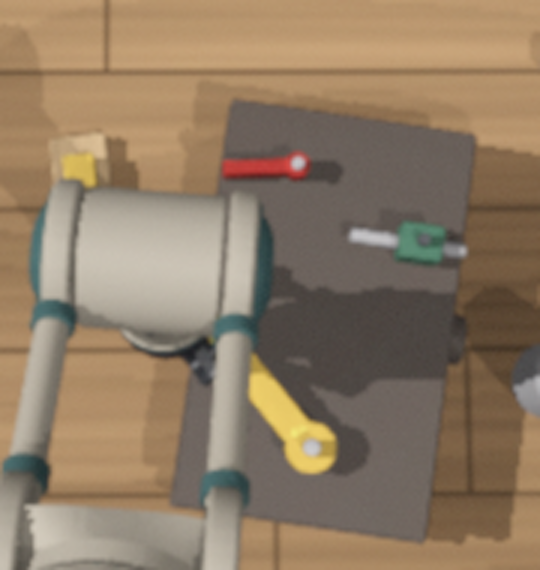

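The bar is following the finger, and the arm now hides its end in the top view. The measured push is about 3.3 N, so I go on sweeping.

arm_command:
  commands:
    - [0, [0.75, -0.74, 0], -0.07]
    - [0, [0.7, -0.79, 0], -0.07]
    - [0, [0.64, -0.84, 0], -0.07]
    - [0, [0.58, -0.88, 0], -0.07]
    - [0, [0.52, -0.92, 0], -0.07]
    - [0, [0.45, -0.95, 0], -0.07]
    - [0, [0.39, -0.98, 0], -0.07]
    - [0, [0.32, -1.0, 0], -0.07]
    - [0, [0, 0, 0], 0]

```text
clock: 4.35
position: [0.5867, -0.0458, 0.0957]
ee_rot: [-0.706, 0.706, 0.039, -0.039]
contact_force: [0.5, -0.5, 1.0]
width: -0.0002
```

```bash
python3 look.py 3 scene
```

```text
4.35 [ 0.5867 -0.0458  0.0957] yaw 6.31 [ 0.52 -0.48  0.98] [-0.2   0.42  1.7  -0.    1.03 -0.31]
```

View pics/scene3.png

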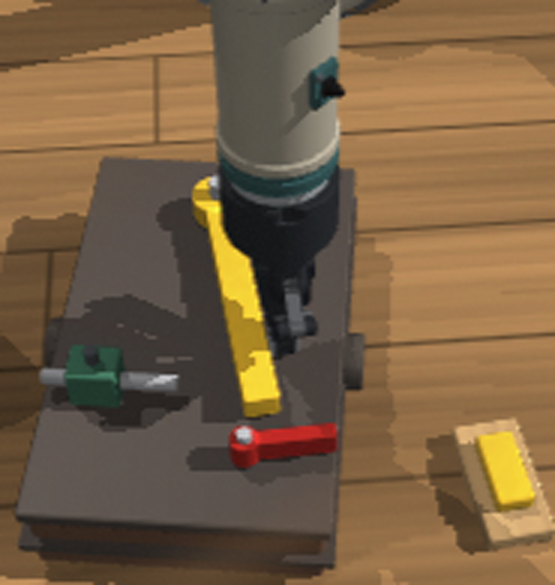

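arm_command:
  commands:
    - [0, [0.13, -0.51, 0], -0.035]
    - [0, [0.11, -0.52, 0], -0.035]
    - [0, [0.09, -0.52, 0], -0.035]
    - [0, [0.07, -0.52, 0], -0.035]
    - [0, [0.03, -0.26, 0], -0.018]
    - [0, [0.03, -0.26, 0], -0.018]
    - [0, [0.03, -0.13, 0], -0.009]

```text
clock: 5.1
position: [0.591, -0.0725, 0.0954]
ee_rot: [0.707, -0.707, 0.027, -0.027]
contact_force: [-0.2, 1.9, 1.7]
width: 0.0001
```

```bash
python3 look.py 4 scene
```

```text
5.1 [ 0.591  -0.0725  0.0954] yaw -4.37 [-0.21  1.91  1.71] [-0.24  0.43  1.68  0.    1.03 -0.16]
```

View pics/scene4.png

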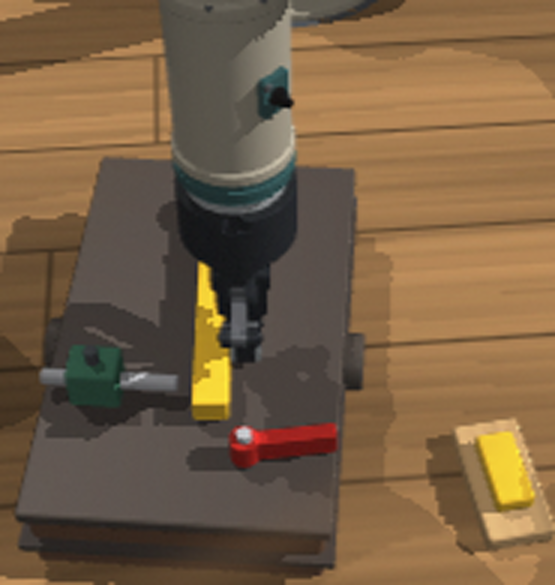

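The gap between the bar's edge (crop x 192) and the pin tip (178) is about 9 mm. I move closer in small steps and watch the force.

arm_command:
  commands:
    - [0, [0.01, -0.13, 0], -0.009]
    - [0, [0.01, -0.13, 0], -0.009]
    - [0, [0.01, -0.13, 0], -0.009]
    - [0, [0.01, -0.13, 0], -0.009]
    - [0, [0, 0, 0], 0]
    - [0, [0, 0, 0], 0]

```text
clock: 5.75
position: [0.5914, -0.0776, 0.0953]
ee_rot: [-0.706, 0.706, -0.039, 0.039]
contact_force: [0.4, 1.9, 2.0]
width: 0.0004
```

```bash
python3 look.py 5 scene
```

```text
5.75 [ 0.5914 -0.0776  0.0953] yaw -6.36 [0.35 1.95 1.99] [-0.25  0.43  1.68 -0.    1.03 -0.14]
```

View pics/scene5.png

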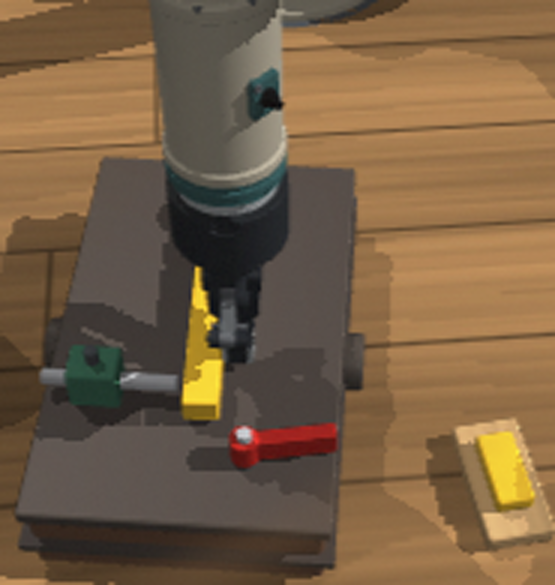

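The gap is now about 2–3 mm (crop x 178 to 183).

arm_command:
  commands:
    - [0, [0, -0.1, 0], -0.006]
    - [0, [0, 0, 0], 0]

```text
clock: 6.0
position: [0.5914, -0.0784, 0.0953]
ee_rot: [0.706, -0.706, 0.041, -0.042]
contact_force: [0.3, 2.1, 0.1]
width: -0.0001
```

arm_command:
  commands:
    - [0, [0, -0.06, 0], -0.004]
    - [0, [0, 0, 0], 0]

```text
clock: 6.2
position: [0.5914, -0.079, 0.0953]
ee_rot: [0.706, -0.706, 0.043, -0.043]
contact_force: [0.7, 2.2, 1.6]
width: -0.0002
```

arm_command:
  commands:
    - [0, [0, -0.05, 0], -0.002]
    - [0, [0, 0, 0], 0]

```text
clock: 6.4
position: [0.5915, -0.0795, 0.0953]
ee_rot: [0.706, -0.706, 0.043, -0.044]
contact_force: [0.4, 3.4, 0.2]
width: 0.0001
```

arm_command:
  commands:
    - [0, [0, -0.04, 0], 0]
    - [0, [0, 0, 0], 0]

```text
clock: 6.6
position: [0.5914, -0.0799, 0.0953]
ee_rot: [-0.706, 0.706, -0.043, 0.044]
contact_force: [0.9, 2.7, 1.0]
width: -0.0002
```

arm_command:
  commands:
    - [0, [0, -0.03, 0], 0]
    - [0, [0, 0, 0], 0]

```text
clock: 6.8
position: [0.5914, -0.0802, 0.0953]
ee_rot: [-0.706, 0.706, -0.043, 0.044]
contact_force: [0.6, 2.1, 0.6]
width: -0.0003
```

arm_command:
  commands:
    - [0, [0, -0.04, 0], -0.002]
    - [0, [0, 0, 0], 0]

```text
clock: 7.0
position: [0.5915, -0.0807, 0.0953]
ee_rot: [-0.706, 0.706, -0.044, 0.044]
contact_force: [0.2, 1.5, -0.0]
width: 0.0002
```

arm_command:
  commands:
    - [0, [0, -0.04, 0], -0.002]
    - [0, [0, 0, 0], 0]

```text
clock: 7.2
position: [0.5914, -0.0811, 0.0953]
ee_rot: [-0.706, 0.706, -0.045, 0.045]
contact_force: [2.0, 2.0, -0.5]
width: -0.0001
```

arm_command:
  commands:
    - [0, [0, -0.03, 0], -0.002]
    - [0, [0, 0, 0], 0]

```text
clock: 7.4
position: [0.5914, -0.0814, 0.0953]
ee_rot: [-0.706, 0.706, -0.046, 0.046]
contact_force: [1.8, 2.2, -0.6]
width: 0.0001
```

arm_command:
  commands:
    - [0, [0, -0.03, 0], -0.002]
    - [0, [0, 0, 0], 0]

```text
clock: 7.6
position: [0.5915, -0.0817, 0.0953]
ee_rot: [-0.706, 0.706, -0.046, 0.046]
contact_force: [1.7, 2.3, -0.0]
width: 0.0001
```

```bash
python3 look.py 6 scene
```

```text
7.6 [ 0.5915 -0.0817  0.0953] yaw -7.51 [ 1.66  2.32 -0.03] [-0.25  0.43  1.68  0.    1.04 -0.12]
```

View pics/scene6.png

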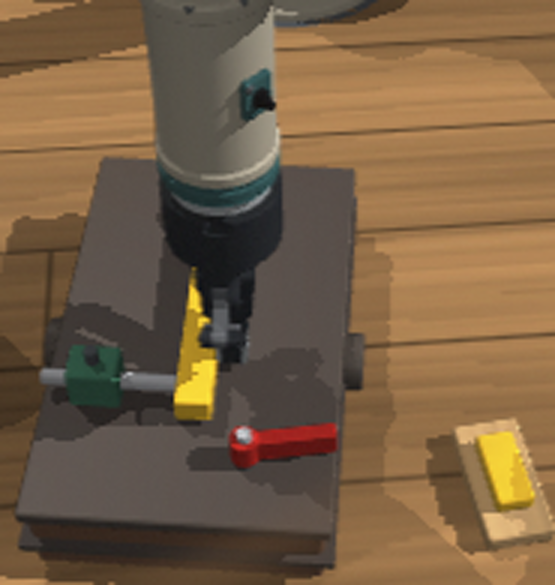

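arm_command:
  commands:
    - [0, [0, -0.03, 0], 0]
    - [0, [0, 0, 0], 0]

```text
clock: 7.85
position: [0.5914, -0.082, 0.0953]
ee_rot: [-0.706, 0.706, -0.046, 0.046]
contact_force: [1.7, 2.6, -1.0]
width: -0.0004
```

arm_command:
  commands:
    - [0, [0, -0.03, 0], 0]
    - [0, [0, 0, 0], 0]

```text
clock: 8.05
position: [0.5914, -0.082, 0.0953]
ee_rot: [0.706, -0.705, 0.046, -0.046]
contact_force: [1.6, 2.9, 0.3]
width: -0.0002
```

arm_command:
  commands:
    - [0, [0, -0.03, 0], 0]
    - [0, [0, 0, 0], 0]

```text
clock: 8.25
position: [0.5914, -0.0821, 0.0953]
ee_rot: [0.706, -0.705, 0.046, -0.046]
contact_force: [1.7, 5.2, -0.1]
width: -0.0001
```

Contact: the TCP stopped advancing at y ≈ -0.082 and the force is rising. Free sliding took about 2.2 N, so I aim for about 9.5 N, which is about 6 N on the pin.

arm_command:
  commands:
    - [0, [0, -0.03, 0], 0]
    - [0, [0, 0, 0], 0]

```text
clock: 8.45
position: [0.5914, -0.0821, 0.0954]
ee_rot: [0.706, -0.705, 0.046, -0.046]
contact_force: [2.9, 6.2, -0.3]
width: -0.0005
```

arm_command:
  commands:
    - [0, [0, -0.02, 0], 0]
    - [0, [0, 0, 0], 0]

```text
clock: 8.65
position: [0.5914, -0.0821, 0.0953]
ee_rot: [0.706, -0.705, 0.046, -0.046]
contact_force: [2.7, 4.7, 0.4]
width: -0.0004
```

arm_command:
  commands:
    - [0, [0, -0.02, 0], 0]
    - [0, [0, 0, 0], 0]

```text
clock: 8.85
position: [0.5914, -0.0821, 0.0953]
ee_rot: [0.706, -0.705, 0.046, -0.046]
contact_force: [2.3, 6.6, 0.1]
width: -0.0001
```

arm_command:
  commands:
    - [0, [0, -0.02, 0], 0]
    - [0, [0, 0, 0], 0]

```text
clock: 9.05
position: [0.5914, -0.0821, 0.0953]
ee_rot: [0.706, -0.705, 0.046, -0.047]
contact_force: [2.5, 7.0, 0.9]
width: -0.0
```

Run:
```python
from rig import manip
for i in range(5):
    s=manip.get_state();print(s["clock"],s["position"].round(5),s["contact_force"].round(2),s["moment"].round(3))
    manip.get_image("scene")
```

```text
9.05 [ 0.59144 -0.08212  0.09534] [2.47 7.04 0.92] [ 1.096 -0.37   0.008]
9.1 [ 0.59143 -0.08211  0.09535] [ 2.43  7.81 -0.25] [ 1.141 -0.341 -0.016]
9.15 [ 0.59143 -0.08213  0.09536] [ 2.23  6.93 -0.34] [ 1.162 -0.289  0.06 ]
9.2 [ 0.59144 -0.08211  0.09533] [0.98 6.46 0.54] [ 1.057 -0.353  0.068]
9.25 [ 0.59142 -0.08212  0.09534] [1.58 6.34 0.83] [ 1.099 -0.308 -0.008]
```

arm_command:
  commands:
    - [0, [0, -0.03, 0], 0]
    - [0, [0, 0, 0], 0]

```text
clock: 9.5
position: [0.5914, -0.0822, 0.0953]
ee_rot: [0.707, -0.705, 0.046, -0.047]
contact_force: [3.0, 7.4, 0.3]
width: 0.0001
```

arm_command:
  commands:
    - [0, [0, -0.03, 0], 0]
    - [0, [0, 0, 0], 0]

```text
clock: 9.7
position: [0.5914, -0.0822, 0.0954]
ee_rot: [0.707, -0.704, 0.047, -0.047]
contact_force: [1.6, 8.0, -0.6]
width: 0.0001
```

```bash
cat > avg.py <<'E'
from rig import manip
import numpy as np
f=[]
for i in range(6):
    s=manip.get_state();f.append(np.r_[s["contact_force"],s["moment"]]);manip.get_image("scene")
print(s["clock"],s["position"].round(5),np.mean(f,0).round(2),np.std(f,0).round(2))
E
python3 avg.py
```

```text
9.95 [ 0.59143 -0.08216  0.09535] [ 1.73  8.01  0.28  1.31 -0.34 -0.01] [0.22 0.39 0.48 0.02 0.02 0.03]
```

arm_command:
  commands:
    - [0, [0, -0.03, 0], 0]
    - [0, [0, 0, 0], 0]

```text
clock: 10.2
position: [0.5914, -0.0822, 0.0953]
ee_rot: [0.707, -0.704, 0.047, -0.047]
contact_force: [1.8, 9.5, 0.7]
width: 0.0002
```

```bash
python3 avg.py
```

```text
10.45 [ 0.59143 -0.08219  0.09535] [ 2.04  8.75  0.48  1.44 -0.37 -0.01] [0.38 0.57 0.15 0.03 0.02 0.02]
```

arm_command:
  commands:
    - [0, [0, -0.03, 0], 0]
    - [0, [0, 0, 0], 0]
    - [0, [0, 0, 0], 0]
    - [0, [0, 0, 0], 0]

```text
clock: 10.9
position: [0.5914, -0.0822, 0.0954]
ee_rot: [0.707, -0.704, 0.047, -0.047]
contact_force: [2.2, 9.6, -0.0]
width: -0.0001
```

```bash
python3 avg.py; python3 look.py 7 scene
```

```text
11.15 [ 0.59142 -0.08219  0.09534] [ 2.1   9.66  0.71  1.55 -0.36  0.01] [0.55 0.42 0.62 0.03 0.03 0.01]
11.2 [ 0.5914 -0.0822  0.0954] yaw -7.56 [ 2.45 10.64 -0.52] [-0.26  0.43  1.68  0.    1.04 -0.13]
```

View pics/scene7.png

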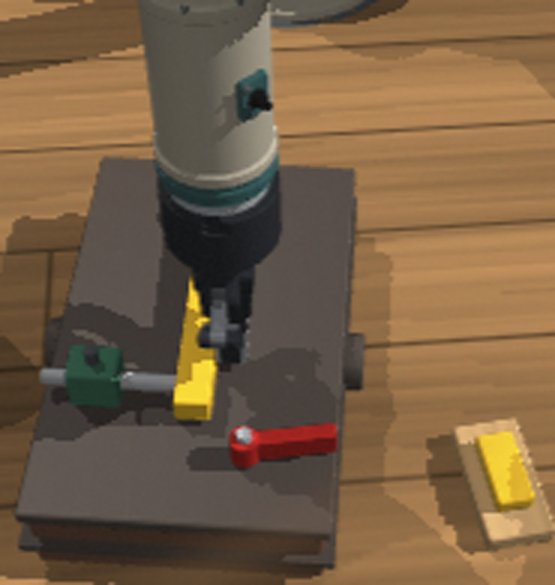

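The bar is pressed on the pin at about 9.8 N on the tool, so about 6 N on the pin. It held for over 0.8 s with no creep, and the keeper is still open. Now I back off and go to the keeper.

```bash
cat >> sweep.py <<'E'
Kp=W([228,43.])
def kt(psi,r=45,d=17):
    a=np.radians(psi);return Kp+r*np.array([np.cos(a),np.sin(a)])-d*np.array([-np.sin(a),np.cos(a)])
E
python3 - <<'E'
from sweep import *
print(Kp,kt(91,45,30),kt(91),kt(191.5))
d=pickle.load(open("scene7.pkl","rb"));P=cloud(d)
m=mask(d,(0,150,90),(6,255,255),(215,135,380,285))>0
m&=P[...,2]>.0915
q=P[m][:,:2]*1000-[2.2,0]
far=q[np.argsort(-q[:,1])[:12]];print(len(q),far.mean(0),np.polyfit(q[:,1],q[:,0],1))
q=q[q[:,1]>-65];print(np.polyfit(q[:,1],q[:,0],1), q[:,1].max())
E
```

```text
[673.70502312 -77.78678246] [702.91509568 -32.27006398] [689.91707564 -32.49694527] [626.21915652 -70.09961953]
139 [671.66663471 -20.07669768] [-5.39011367e-01  6.52755673e+02]
[-4.04743513e-02  6.70586293e+02] -17.358507980754524
```

arm_command:
  commands:
    - [0, [0.05, 0.4, 0], 0]
    - [0, [0.2, 1.5, 0], 0]
    - [0, [0, 0, 3], 0]
    - [0, [0, 0, 3], 0]
    - [0, [0, 0, 0], 0]

```text
clock: 11.75
position: [0.5965, -0.0661, 0.1596]
ee_rot: [-0.705, 0.707, -0.043, 0.049]
contact_force: [-0.1, 0.1, 1.6]
width: 0.0
```

arm_command:
  commands:
    - [0, [1.05, 0.35, 0], -0.14]
    - [0, [1.05, 0.35, 0], -0.14]
    - [0, [1.05, 0.35, 0], -0.14]
    - [0, [1.05, 0.35, 0], -0.14]
    - [0, [1.05, 0.35, 0], -0.14]
    - [0, [1.05, 0.35, 0], -0.14]
    - [0, [1.05, 0.35, 0], -0.14]
    - [0, [1.05, 0.35, 0], -0.14]
    - [0, [1.05, 0.35, 0], -0.14]
    - [0, [1.05, 0.35, 0], -0.14]
    - [0, [0, 0, 0], 0]

```text
clock: 12.85
position: [0.6994, -0.0302, 0.1542]
ee_rot: [-0.51, 0.51, -0.49, 0.49]
contact_force: [0.4, 0.6, 0.0]
width: -0.0003
```

```bash
python3 look.py 8 scene top
```

```text
12.85 [ 0.6994 -0.0302  0.1542] yaw -87.66 [0.41 0.58 0.03] [-0.14  0.52  1.35 -0.    1.27  1.39]
```

View pics/scene8.png

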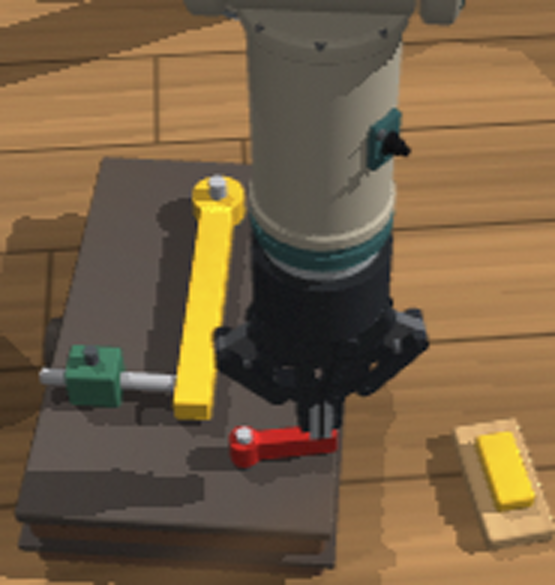

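View pics/top8.png

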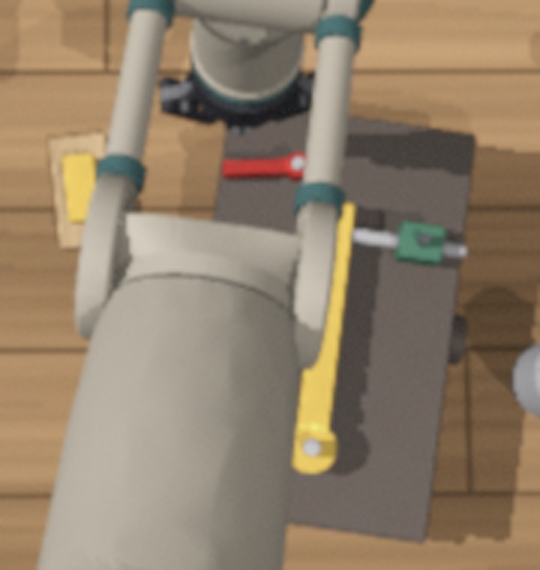

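The bar lies at the pin (top crop 352,237), the keeper is open, and the finger is on the keeper's +x side. I lower and sweep.

arm_command:
  commands:
    - [0, [0.25, -0.1, -2], 0]
    - [0, [0, 0, -2], 0]
    - [0, [0, 0, -1.9], 0]
    - [0, [0, 0, 0], 0]
    - [0, [0, 0, 0], 0]

```text
clock: 13.45
position: [0.7008, -0.0318, 0.0963]
ee_rot: [-0.51, 0.51, -0.49, 0.489]
contact_force: [0.1, -0.0, 0.4]
width: 0.0003
```

```bash
python3 look.py 9 scene
python3 - <<'E'
from sweep import *
ph=np.arange(92,183,7);w=np.array([kt(p) for p in ph]);print(w[0],w[-1],ph[-1]);print((np.diff(w,axis=0)/10).round(2).tolist())
E
```

```text
13.45 [ 0.7008 -0.0318  0.0963] yaw -87.66 [ 0.1  -0.    0.37] [-0.14  0.57  1.42 -0.    1.16  1.39]
[689.12418982 -32.2209038 ] [630.00050091 -57.68915229] 176
[[-0.57, 0.15], [-0.58, 0.08], [-0.59, 0.01], [-0.58, -0.06], [-0.57, -0.13], [-0.55, -0.2], [-0.52, -0.26], [-0.49, -0.33], [-0.44, -0.38], [-0.39, -0.44], [-0.34, -0.48], [-0.28, -0.52]]
```

View pics/scene9.png

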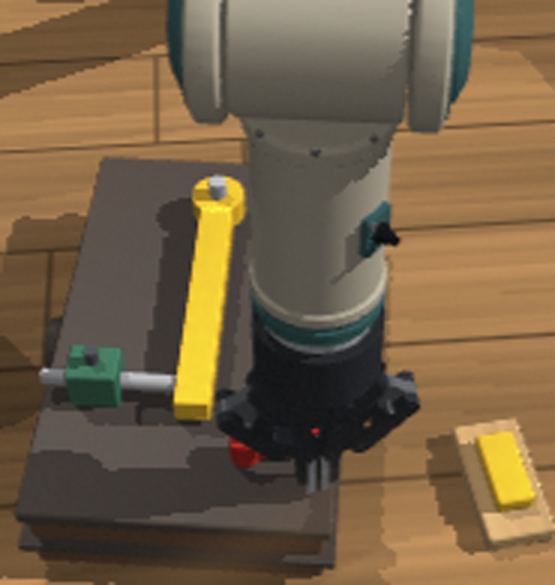

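arm_command:
  commands:
    - [0, [-0.6, 0, 0], 0]
    - [0, [-0.55, -0.04, 0], 0]
    - [0, [-0.57, 0.15, 0], 0.122]
    - [0, [-0.58, 0.08, 0], 0.122]
    - [0, [-0.59, 0.01, 0], 0.122]
    - [0, [-0.58, -0.06, 0], 0.122]
    - [0, [-0.57, -0.13, 0], 0.122]
    - [0, [-0.55, -0.2, 0], 0.122]

```text
clock: 14.3
position: [0.656, -0.0327, 0.0975]
ee_rot: [0.653, -0.651, 0.272, -0.274]
contact_force: [2.4, 1.7, -1.1]
width: -0.0
```

```bash
python3 look.py 10 scene
```

```text
14.3 [ 0.656  -0.0327  0.0975] yaw -45.49 [ 2.44  1.74 -1.08] [-0.16  0.5   1.54  0.    1.1   0.64]
```

View pics/scene10.png

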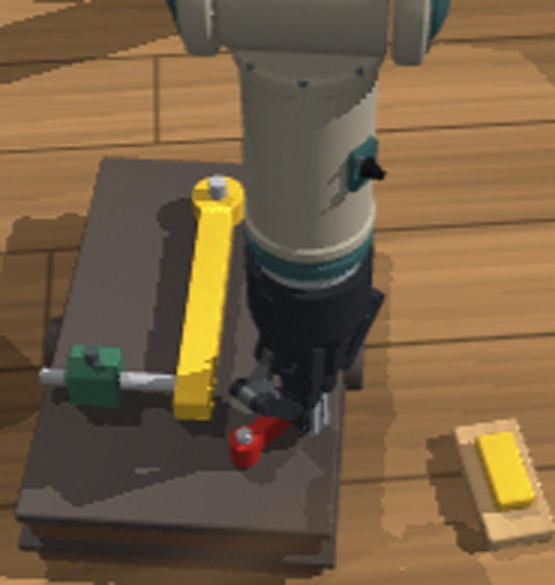

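The keeper follows at about 3 N. I carry on.

arm_command:
  commands:
    - [0, [-0.52, -0.26, 0], 0.122]
    - [0, [-0.49, -0.33, -0.1], 0.122]
    - [0, [-0.44, -0.38, -0.1], 0.122]
    - [0, [-0.39, -0.44, 0], 0.122]
    - [0, [-0.34, -0.48, 0], 0.122]
    - [0, [0, 0, 0], 0]
    - [0, [0, 0, 0], 0]

```text
clock: 15.05
position: [0.6336, -0.0525, 0.0948]
ee_rot: [-0.704, 0.704, -0.068, 0.068]
contact_force: [0.8, 0.4, 0.1]
width: -0.0
```

```bash
python3 look.py 11 scene
```

```text
15.05 [ 0.6336 -0.0525  0.0948] yaw -11.03 [0.75 0.38 0.13] [-0.19  0.48  1.59 -0.    1.07  0.  ]
```

View pics/scene11.png

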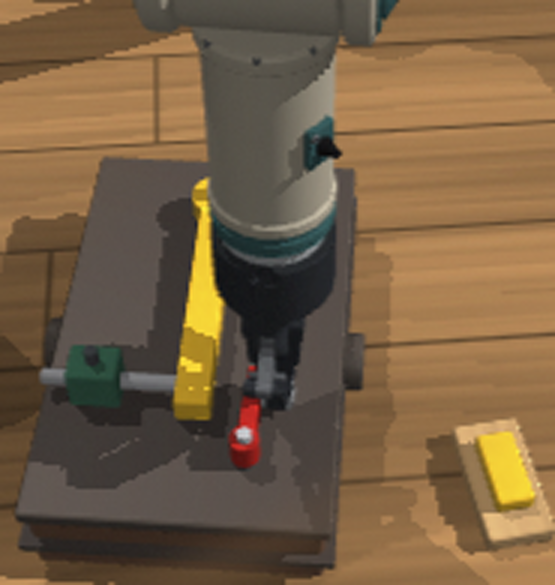

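Run:
```python
from sweep import *
ph=np.r_[np.arange(169,184,3.5),np.arange(184,195,1)];w=np.array([kt(p) for p in ph]);print(ph);print((np.diff(w,axis=0)/10).round(3).tolist())
```

```text
[169.  172.5 176.  179.5 183.  184.  185.  186.  187.  188.  189.  190.
 191.  192.  193.  194. ]
[[-0.147, -0.255], [-0.131, -0.263], [-0.115, -0.271], [-0.098, -0.277], [-0.025, -0.08], [-0.023, -0.081], [-0.022, -0.081], [-0.021, -0.081], [-0.019, -0.082], [-0.018, -0.082], [-0.016, -0.082], [-0.015, -0.083], [-0.013, -0.083], [-0.012, -0.083], [-0.011, -0.083]]
```

arm_command:
  commands:
    - [0, [-0.15, -0.25, 0], 0.061]
    - [0, [-0.14, -0.27, 0], 0.061]
    - [0, [-0.12, -0.27, 0], 0.061]
    - [0, [-0.1, -0.28, 0], 0.061]
    - [0, [0, 0, 0], 0]

```text
clock: 15.6
position: [0.6287, -0.0628, 0.0945]
ee_rot: [0.707, -0.707, -0.019, 0.019]
contact_force: [0.1, 1.3, 1.5]
width: -0.0
```

```bash
python3 look.py 12 scene
```

```text
15.6 [ 0.6287 -0.0628  0.0945] yaw 3.03 [0.08 1.31 1.49] [-0.21  0.47  1.6   0.    1.07 -0.26]
```

View pics/scene12.png

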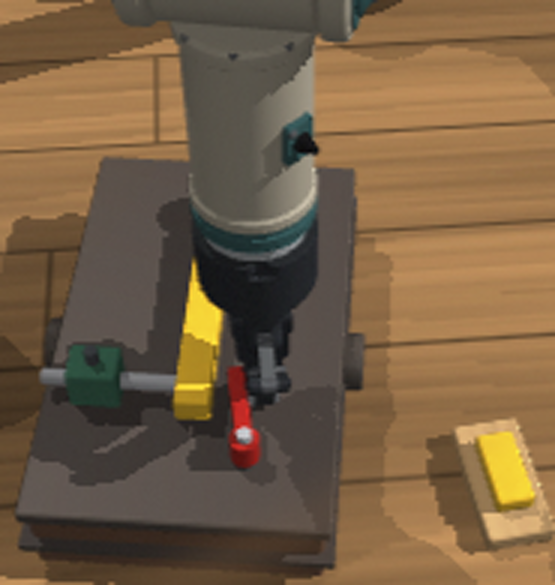

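The keeper tip (crop 232,370) is still about 8 mm from the bar's side (219). I advance slowly.

arm_command:
  commands:
    - [0, [-0.02, -0.08, 0], 0.017]
    - [0, [-0.02, -0.08, 0], 0.017]
    - [0, [-0.02, -0.08, 0], 0.017]
    - [0, [-0.02, -0.08, 0], 0.017]
    - [0, [-0.02, -0.08, 0], 0.017]
    - [0, [0, 0, 0], 0]
    - [0, [0, 0, 0], 0]

```text
clock: 16.35
position: [0.6276, -0.0672, 0.0943]
ee_rot: [-0.705, 0.705, 0.049, -0.049]
contact_force: [0.7, 2.4, 2.1]
width: 0.0
```

arm_command:
  commands:
    - [0, [-0.02, -0.08, 0], 0.017]
    - [0, [0, 0, 0], 0]
    - [0, [0, 0, 0], 0]

```text
clock: 16.65
position: [0.6274, -0.068, 0.0943]
ee_rot: [-0.705, 0.705, 0.055, -0.055]
contact_force: [0.8, 2.6, 1.7]
width: 0.0
```

```bash
python3 look.py 13 scene
```

```text
16.65 [ 0.6274 -0.068   0.0943] yaw 8.99 [0.81 2.63 1.68] [-0.22  0.47  1.6  -0.    1.07 -0.38]
```

View pics/scene13.png

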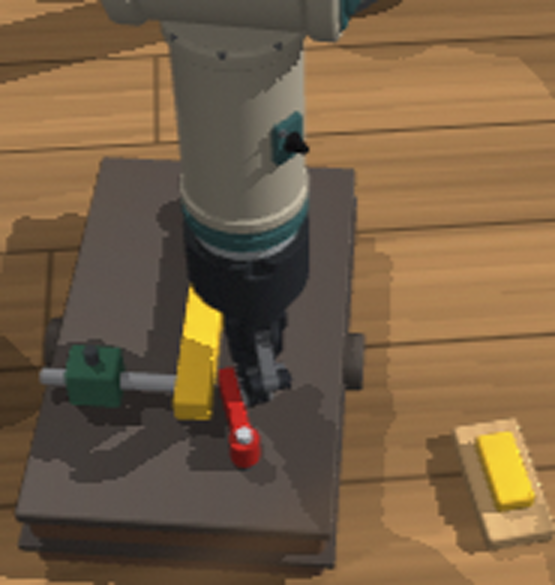

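Nearly touching. I continue in 0.4 mm steps, watching the force.

arm_command:
  commands:
    - [0, [-0.01, -0.06, 0], 0.012]
    - [0, [0, 0, 0], 0]
    - [0, [0, 0, 0], 0]

```text
clock: 17.0
position: [0.6273, -0.0685, 0.0943]
ee_rot: [0.705, -0.705, -0.06, 0.06]
contact_force: [-0.3, 3.0, 1.1]
width: -0.0003
```

arm_command:
  commands:
    - [0, [-0.01, -0.05, 0], 0.01]
    - [0, [0, 0, 0], 0]
    - [0, [0, 0, 0], 0]

```text
clock: 17.3
position: [0.6272, -0.069, 0.0943]
ee_rot: [-0.704, 0.704, 0.063, -0.063]
contact_force: [1.0, 2.6, 0.8]
width: 0.0
```

arm_command:
  commands:
    - [0, [-0.01, -0.05, 0], 0.005]
    - [0, [0, 0, 0], 0]
    - [0, [0, 0, 0], 0]

```text
clock: 17.6
position: [0.6272, -0.0695, 0.0943]
ee_rot: [0.704, -0.704, -0.065, 0.065]
contact_force: [0.3, 3.0, 1.9]
width: 0.0009
```

arm_command:
  commands:
    - [0, [-0.01, -0.05, 0], 0.005]
    - [0, [0, 0, 0], 0]
    - [0, [0, 0, 0], 0]

```text
clock: 17.9
position: [0.6271, -0.07, 0.0943]
ee_rot: [0.704, -0.704, -0.067, 0.067]
contact_force: [1.4, 3.2, 0.9]
width: 0.0002
```

arm_command:
  commands:
    - [0, [-0.01, -0.04, 0], 0.004]
    - [0, [0, 0, 0], 0]
    - [0, [0, 0, 0], 0]

```text
clock: 18.2
position: [0.6271, -0.0701, 0.0943]
ee_rot: [0.704, -0.704, -0.068, 0.068]
contact_force: [1.9, 4.5, 0.1]
width: -0.0002
```

arm_command:
  commands:
    - [0, [-0.01, -0.04, 0], 0.004]
    - [0, [0, 0, 0], 0]
    - [0, [0, 0, 0], 0]

```text
clock: 18.5
position: [0.627, -0.0702, 0.0943]
ee_rot: [0.704, -0.703, -0.07, 0.069]
contact_force: [1.6, 6.0, 1.5]
width: 0.0002
```

```bash
python3 avg.py; python3 look.py 14 scene
```

```text
18.75 [ 0.62699 -0.0702   0.09435] [ 1.66  5.78  0.64  0.85 -0.33  0.03] [0.39 0.45 0.59 0.02 0.03 0.03]
18.8 [ 0.627  -0.0702  0.0943] yaw 11.28 [2.49 5.19 0.06] [-0.22  0.47  1.6   0.    1.07 -0.42]
```

View pics/scene14.png

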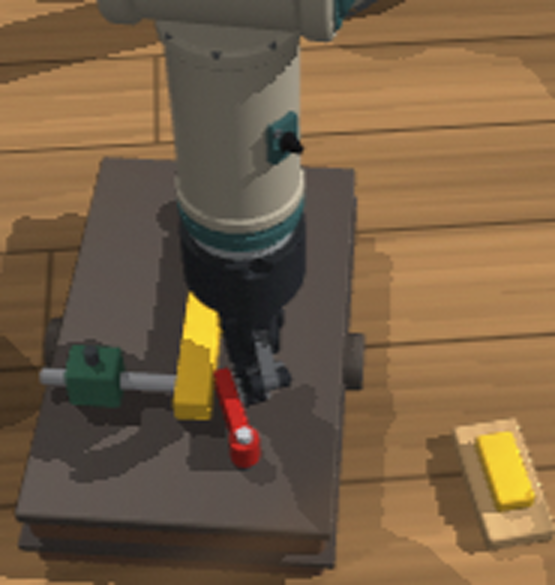

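The keeper met the bar at TCP y ≈ -0.0701, matching the predicted angle of about 191°. It is pressed with 5.8 N against about 2.8 N free. Now I let go.

arm_command:
  commands:
    - [0, [-0.08, 0.4, 0], 0]
    - [0, [-0.3, 1.5, 0], 0]
    - [0, [0, 0, 3], 0]
    - [0, [0, 0, 4], 0]
    - [0, [0, 1, 4.5], 0]
    - [0, [-3, 3, 2], 0]
    - [0, [-3, 3.5, 0], 0]
    - [0, [-3, 3.5, 0], 0]
    - [0, [-3, 3.5, 0], 0]
    - [0, [-3, 3.5, 0], 0]
    - [0, [0, 0, 0], 0]
    - [0, [0, 0, 0], 0]

```text
clock: 20.05
position: [0.472, 0.1286, 0.2296]
ee_rot: [-0.703, 0.704, 0.071, -0.07]
contact_force: [0.2, -0.7, 0.1]
width: -0.0001
```

```bash
python3 look.py 15 scene top
python3 - <<'E'
from fit import *
d=pickle.load(open("scene15.pkl","rb"));P=cloud(d);r,tt=rigid(A,B["scene"])
for nm,lo,hi in [("bar",(18,120,110),(32,255,255)),("keep",(0,150,90),(6,255,255))]:
    m=(mask(d,lo,hi,(215,135,335,285))>0)&(P[...,2]>.092)&(P[...,2]<.098)
    q=(P[m][:,:2]*1000-tt)@r
    if nm=="bar":
        s=(q[:,0]>40)&(q[:,0]<195);c=np.polyfit(q[s,0],q[s,1],1);print("bar line flask",c,"y lo/hi at x150-190",np.percentile(q[(q[:,0]>150)&(q[:,0]<190),1],[2,98]))
    else:
        print("keeper tip area",q[np.argsort(q[:,0])[:8]].mean(0), "min x",q[:,0].min()); s=q[:,0]<212;print(np.polyfit(q[s,0],q[s,1],1))
E
```

```text
20.05 [0.472  0.1286 0.2296] yaw 11.44 [ 0.16 -0.71  0.14] [ 0.12  0.16  1.71 -0.    1.27 -0.07]
bar line flask [ 0.02145134 -0.81905582] y lo/hi at x150-190 [-8.45398507 14.31063   ]
keeper tip area [173.1810934   22.46146414] min x 170.70219187543935
[  0.35475383 -39.14557622]
```

View pics/scene15.png

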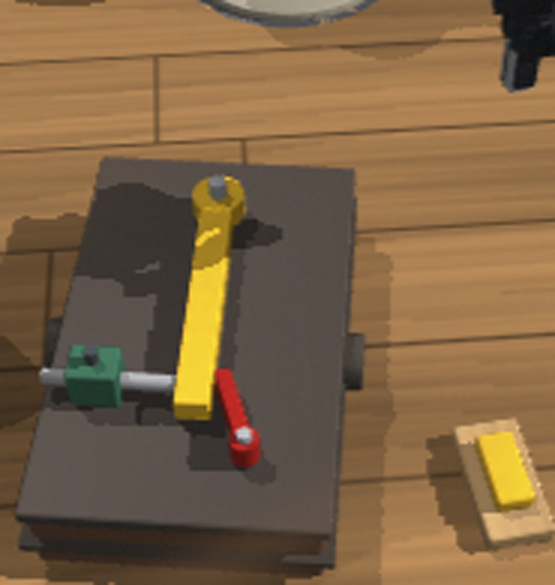

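View pics/top15.png

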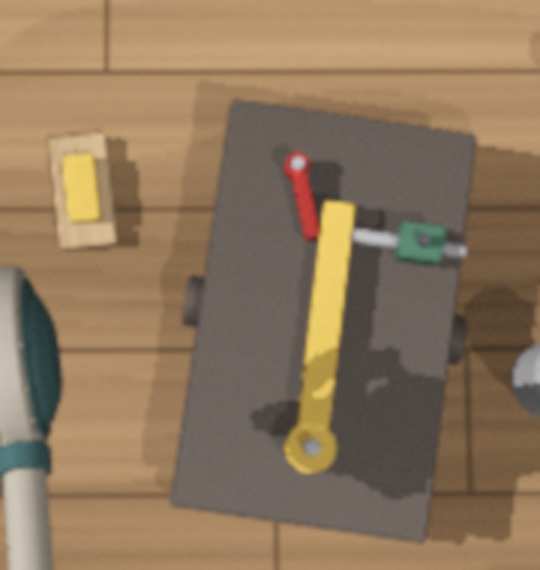

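The bar lies on the pin tip (top crop 354,237), and the keeper tip (313,237) touches the bar's other side. The pin's tail, the tin and the pattern are where they were. I hand in.

```bash
python3 -c "
from rig import manip
print(manip.sign_off())"
```

```text
the job is handed in; nothing more can be done
None
```

The bar is seated against the stop pin and the red keeper lies against it. I handed the job in at about 20 s, and the hand-in gave no verdict.

- **Pressing the bar:** I pushed it round with closed fingers and stepped into the pin until the tool read about 9.8 N. By the lever arm that is about 6 N on the pin. I held it there for more than 0.8 s with the keeper still open. The measured position did not creep, so the pin shows no sign of slipping.
- **Swinging the keeper:** I pushed it in until it met the bar, close to the angle I had predicted. I pressed about 3 N beyond its free friction, then backed off and lifted the arm clear.
- **Last checks:** The final pictures show the bar on the pin tip and the keeper tip touching the bar's other side. The measured bar angle is 0.021 rad from the flask's x axis. The pin, pattern and tin look unmoved. I did not re-measure the hammer, but the arm did not go near it after the start.
- **Disagreements:** The two cameras differed by 4–5 mm along x, so I used their average. The force readings had about 0.5 N of noise, so the force on the pin is an estimate.

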